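# Steady the rocking grinding slab

### The job

The stone grinding slab rocks on its stand. Press down on its corners, one after another, to find the one that gives way, then press that corner's wedge in until its head lies flat against the side of the stand; the wedges at the firm corners must not be forced. Nothing is to be picked up, and the slab and everything around it stay in their places.

Things in the scene. Friction and masses are not known exactly. Their poses are not given: they have to be found in the camera images.
- stand: low wooden stand, 280 mm (its x) by 240 mm (its y), deck 36 mm high with a 4 mm sill along each long side; fixed to the table. Origin on the table under its middle, z up; its y axis runs through the two sides that carry the wedges (+y is its left side). Its sides are at y = -120 and +120 mm
- slab: grey stone slab, maroon on top, 240 (x) x 200 (y) x 20 mm, 2.5 kg, loose on four hidden packers, axes parallel to the stand's; origin at the centre of its underside, 52 mm above the table. One packer, any of the four, is too thin: pressed near that corner with over 6 N (10 N is right) the slab rocks there by about 4 mm, and comes back when let go. Firm corners give less than 1 mm
- corner_near_left (a point): point on the slab's top face near its near left corner, 25 mm in from both edges: the place to press down on this corner (left = robot's left, near = on the robot's side (towards -x))
- corner_near_right (a point): point on the slab's top face near its near right corner, 25 mm in from both edges: the place to press down on this corner (right = robot's right, near = on the robot's side (towards -x))
- corner_far_left (a point): point on the slab's top face near its far left corner, 25 mm in from both edges: the place to press down on this corner (left = robot's left, far = on the far side (towards +x))
- corner_far_right (a point): point on the slab's top face near its far right corner, 25 mm in from both edges: the place to press down on this corner (right = robot's right, far = on the far side (towards +x))
- head_near_left (a point): centre of the outer face of the head of the near left wedge. The pale wooden wedge lies on the stand's left sill under the slab's near left corner, 75 mm from the stand's middle along x; its upright head (44 mm wide, 14 mm thick, 36 to 62 mm above the table) stands outside the stand's left side; it slides only straight in, along the stand's y axis
- head_near_right (a point): centre of the outer face of the head of the near right wedge. The pale wooden wedge lies on the stand's right sill under the slab's near right corner, 75 mm from the stand's middle along x; its upright head (44 mm wide, 14 mm thick, 36 to 62 mm above the table) stands outside the stand's right side; it slides only straight in, along the stand's y axis
- head_far_left (a point): centre of the outer face of the head of the far left wedge. The pale wooden wedge lies on the stand's left sill under the slab's far left corner, 75 mm from the stand's middle along x; its upright head (44 mm wide, 14 mm thick, 36 to 62 mm above the table) stands outside the stand's left side; it slides only straight in, along the stand's y axis
- head_far_right (a point): centre of the outer face of the head of the far right wedge. The pale wooden wedge lies on the stand's right sill under the slab's far right corner, 75 mm from the stand's middle along x; its upright head (44 mm wide, 14 mm thick, 36 to 62 mm above the table) stands outside the stand's right side; it slides only straight in, along the stand's y axis
- wedge_near_left (a joint): how far the near left wedge is in, m: 0 to 0.004 at the start (head 22 to 26 mm off the stand's side), 0.026 = home, head flat against the stand's side. At the rocking corner it slides in with about 3 N, a little more for the last 2 mm, and stays; at a firm corner it stops on the packer at about 0.006 and must not be forced
- wedge_near_right (a joint): how far the near right wedge is in, m: 0 to 0.004 at the start (head 22 to 26 mm off the stand's side), 0.026 = home, head flat against the stand's side. At the rocking corner it slides in with about 3 N, a little more for the last 2 mm, and stays; at a firm corner it stops on the packer at about 0.006 and must not be forced
- wedge_far_left (a joint): how far the far left wedge is in, m: 0 to 0.004 at the start (head 22 to 26 mm off the stand's side), 0.026 = home, head flat against the stand's side. At the rocking corner it slides in with about 3 N, a little more for the last 2 mm, and stays; at a firm corner it stops on the packer at about 0.006 and must not be forced
- wedge_far_right (a joint): how far the far right wedge is in, m: 0 to 0.004 at the start (head 22 to 26 mm off the stand's side), 0.026 = home, head flat against the stand's side. At the rocking corner it slides in with about 3 N, a little more for the last 2 mm, and stays; at a firm corner it stops on the packer at about 0.006 and must not be forced
- mano: purple stone grinding roller, 340 mm long, 46 mm thick, lying across on a low wooden rest beyond the stand; origin under its middle. Bystander
- bowl: terracotta bowl, 130 mm across, 50 mm high; origin under its centre. Bystander
- jar: crimson pigment jar with a wooden lid, 68 mm across, 90 mm high; origin under its centre. Bystander
- scoop: wooden spoon lying flat; origin on the surface under it. Bystander
- mallet: wooden mallet lying flat, head 52 x 90 x 52 mm; origin on the surface under it. Bystander (the wedge needs only a fingertip)
- brush: brush with a dark wooden handle, 200 mm long, lying flat; origin on the surface under it. Bystander
- cup: brown clay cup, 72 mm across, 75 mm high; origin under its centre. Bystander

How it is judged:
On the way, in this order (a step that is already met when the one before it is completed fails the run):
1. the slab is pressed down at the loose corner and rocks (tilts by more than 0.02 rad) (angle between slab's own z axis and vertical above 0.02 rad and contact force between the fingers and slab above 1 N), for 0.1 s.
2. the loose corner's wedge is pressed home and carries the slab, which lies level and is no longer pressed (((value of joint wedge_near_left above 0.0235 m and contact force between wedge_near_left and slab above 0.3 N) or (value of joint wedge_near_right above 0.0235 m and contact force between wedge_near_right and slab above 0.3 N) or (value of joint wedge_far_left above 0.0235 m and contact force between wedge_far_left and slab above 0.3 N) or (value of joint wedge_far_right above 0.0235 m and contact force between wedge_far_right and slab above 0.3 N)) and angle between slab's own z axis and vertical below 0.012 rad and contact force between the fingers and slab below 0.5 N), for 0.2 s.
At the end, for the whole second after the job is handed in: one wedge is home (pushed in at least 23.5 of 26 mm) and carries the slab (more than 0.3 N between them); the slab is level within 0.012 rad, at rest, within 15 mm of where it was (((value of joint wedge_near_left above 0.0235 m and contact force between wedge_near_left and slab above 0.3 N) or (value of joint wedge_near_right above 0.0235 m and contact force between wedge_near_right and slab above 0.3 N) or (value of joint wedge_far_left above 0.0235 m and contact force between wedge_far_left and slab above 0.3 N) or (value of joint wedge_far_right above 0.0235 m and contact force between wedge_far_right and slab above 0.3 N)) and angle between slab's own z axis and vertical below 0.012 rad and distance of slab from where it was at the start of the episode below 0.015 m and linear speed of slab below 0.01 m/s); the robot touches nothing.
It fails at once if the wedge of a firm corner is forced (pushed with more than 15 N while it is less than 10 mm in) ((contact force between the fingers and wedge_near_left above 15 N and value of joint wedge_near_left below 0.01 m) or (contact force between the fingers and wedge_near_right above 15 N and value of joint wedge_near_right below 0.01 m) or (contact force between the fingers and wedge_far_left above 15 N and value of joint wedge_far_left below 0.01 m) or (contact force between the fingers and wedge_far_right above 15 N and value of joint wedge_far_right below 0.01 m)).
It fails at once if the slab is lifted by 10 mm, tipped by more than 0.08 rad or shifted by more than 20 mm (height (world z) of slab above 0.062 m or angle between slab's own z axis and vertical above 0.08 rad or distance of slab from where it was at the start of the episode above 0.02 m).
It fails at once if a bystander is moved by more than 30 mm or lifted (distance of any of mano, bowl, jar, scoop, mallet, brush, cup from where it was at the start of the episode above 0.03 m).
It also fails if it takes over 54 s, if anything falls off the work surface, if the arm or the gripper's body presses on something with over 40 N, if the wrist force passes 120 N, or if a joint passes its speed limit or range.

### The arm

A 6-joint arm with a two-finger parallel gripper is mounted at the origin on the work surface. World frame = base frame: x ahead of the robot, y to its left, z up, the work surface at z = 0. Lengths are in m, angles in rad, forces in N, time in s.
With the tool pointing down it reaches from about 0.375 to 0.9 m from the base axis. Payload 3.1 kg.
Tool frame: the origin (TCP) lies at the very end of the fingers, on their centre line; the grasp point (between the pads) lies 19 mm behind it (manip.tcp_to_grasp is the distance from the TCP to the grasp point, in m); z points along the fingers, y is the line along which they close (so a half turn about z gives the same grasp; the last joint's range is limited). The gripper opens to 85 mm and grips with 20 to 120 N. Pads are 22 mm wide; open, the fingers measure 114 mm over their backs; the gripper's body (76 mm by 85 mm) begins 54 mm behind the grasp point. The pads swing forward as they close: fully open they stand 13 mm farther back than shut.
Start: joints at [-1.325, 0.527, 1.433, -0, 1.181, -0.178], TCP at [0.257, -0.57, 0.231] pointing down, gripper open.
Joint ranges: [-3.08, 3.08], [-0.75, 2.2], [0.22, 2.44], [-1.43, 4.57], [0, 2.65], [-2.85, 2.85]. Speed limits (rad/s): [2.79, 2.79, 3.14, 3.14, 3.14, 3.14].

### API

Orientations are given as a unit quaternion [x, y, z, w].
In Python, from station import manip gives the robot as it stands. The module is installed in compiled form; this text tells all that it offers.
- The arm moves only by the tool step_arm, never from a script. Its argument "commands" is one flat list of numbers, 6 for each row, row after row: the shift along the tool's x, y, z in m, then the turn, a rotation vector about the tool's x, y, z in degrees. A call has exactly 10 rows; each row is the pose to reach, as a shift and turn from the pose commanded when the call began, along the tool's axes at that moment; what a row does not reach only later rows make up. A row lasts 1/10 s, in which the tool goes at most 50 mm and 8.59 degrees, less where a joint would pass 70% of its speed; a pose out of reach is approached as far as the arm can. A call with a gripper value outside its range is refused whole. "jaw" is the opening in per cent of the stroke, from 0 (shut) to 100 (fully open), set as the call begins (left out, the last holds). The fingers move at their own pace and stop on an object; "grip_force" is the grip in N (left out, the last holds). Time passes only in rows, so rows that repeat a pose let the fingers close, or fill a call up. It gives the time, the measured TCP pose, the force, the opening and the grip force at its end, in the units of the state.
- manip.sense(): the state, without advancing time (a new reading comes with each control period).
- manip.snapshot(name): name is "side" or "top"; returns a dict with "pixels" (420x560x3 uint8, blue, green, red), "fx", "fy", "cx", "cy" (pixels), "R" (3x3) and "t" (3): a world point X has camera coordinates R X + t. Camera axes: x right, y down, z forward; pixel columns grow to the right and rows downward; lengths in m; the calibration is good to about 2 mm. A picture is of the moment at which its call begins. There is no depth.
- manip.sign_off(): hands the job in; it is judged then, once.
The state is a dict: "t": time; "q": joint angles; "qd": joint speeds; "tau": joint torques, N m; "tcp_pos": TCP position; "tool_rot": TCP orientation; "force": force on the tool from outside, world axes, zero at the start; "ft_torque": the same for the moment, N m; "finger_gap": opening from 0.0 (shut) to 1.0 (fully open); "gripper_force": force on a finger pad.
Only numpy, scipy, OpenCV 4.12 (cv2) and the standard library are available. Lean on these libraries where they do the work, as an engineer would, in place of code of your own. Each camera call takes 0.05 s, during which the arm holds its last target. There are 200 camera calls.

## Working session

There is one attempt and no reset: what is moved stays moved. The work goes in short steps, Python scripts to look and compute and a tool call to move; the robot and the scene stay as the last step left them, time stands still between calls to the robot, and variables do not carry over. Pictures are saved under pics/ and viewed, at most 10 in all, crops included, and the job is handed in when it is done.

Besides the shell and the picture viewer there is one more tool, called after "Request:" by a JSON object that holds its "fn" and its "kwargs". step_arm: Moves the arm, as the interface text tells. Its arguments: {"type":"object","properties":{"commands":{"type":"array","items":{"type":"number"}},"jaw":{"type":"number"},"grip_force":{"type":"number"}},"required":["commands"]}

```bash
mkdir -p pics; python3 - <<'E'
from station import manip
import cv2,pickle
d={n:manip.snapshot(n) for n in("side","top")}
pickle.dump(d,open("s.pkl","wb"))
for n in d: cv2.imwrite(f"pics/{n}0.png",d[n]["pixels"])
s=manip.sense();print(s)
for n in d: print(n,d[n]["R"],d[n]["t"],d[n]["fx"])
E
```

```text
{'t': 0.1, 'q': array([-1.32550098e+00,  5.28391299e-01,  1.43379225e+00,  1.22421654e-05,
        1.18141389e+00, -1.78534172e-01]), 'qd': array([ 0.00073466, -0.00093433, -0.00381847, -0.00139502,  0.00070991,
        0.00016166]), 'tau': array([-1.28189313e-04, -4.43303668e+01, -1.78587037e+01, -1.69112591e-04,
        3.92833652e-03,  2.25279439e-05]), 'tcp_pos': array([ 0.2568823 , -0.56904842,  0.23041461]), 'tool_rot': array([ 9.77629970e-01,  2.10329828e-01, -2.77969190e-05, -1.00202533e-03]), 'force': array([-0.37452569,  0.1259528 , -0.16695143]), 'ft_torque': array([ 0.01255041, -0.01018493, -0.00336251]), 'gripper_force': 0.0, 'finger_gap': 1.005818769452972}
side [[-0.80556705 -0.59247529 -0.00589558]
 [-0.43327718  0.59583989 -0.67619945]
 [ 0.40414429 -0.54216958 -0.73669501]] [0.49052694 0.27373806 1.0848494 ] 421.1028828720442
top [[ 0.01132518 -0.99976801 -0.01832099]
 [-0.98320722 -0.00779641 -0.18232602]
 [ 0.18214089  0.0200782  -0.98306743]] [0.05636064 0.60521618 1.56652006] 516.3516203666078
```

View pics/top0.png

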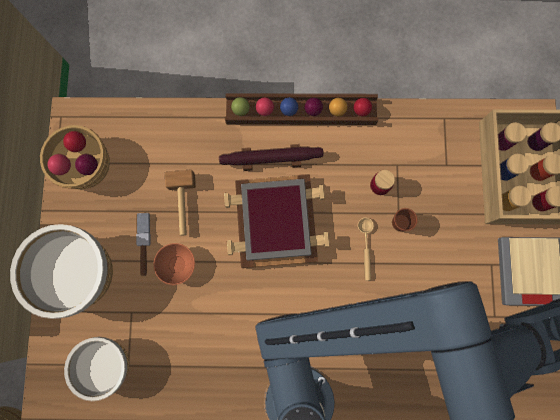

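View pics/side0.png

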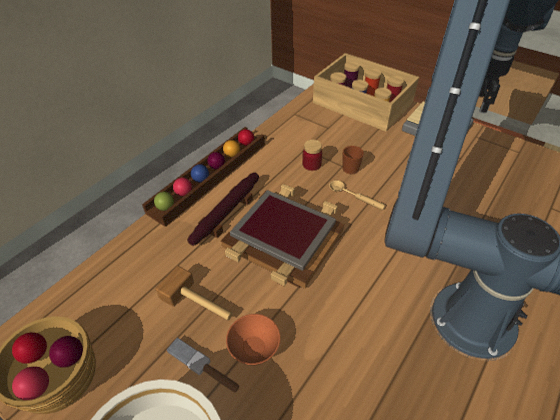

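The top view shows the maroon slab centred near (277,219) and turned slightly. The wedge heads are at about (227,200), (230,246), (317,192) and (322,239). The mallet, bowl, spoon, cup and jar all stand clear to the sides.

```bash
cat > h.py <<'E'
import numpy as np,cv2,pickle
def ray(c,u,v,z):
    R,t=np.array(c["R"]),np.array(c["t"]); o=-R.T@t
    d=R.T@np.array([(u-c["cx"])/c["fx"],(v-c["cy"])/c["fy"],1]); return o+d*(z-o[2])/d[2]
def proj(c,X):
    p=np.array(c["R"])@X+np.array(c["t"]); return np.array([c["fx"]*p[0]/p[2]+c["cx"],c["fy"]*p[1]/p[2]+c["cy"]])
def slab(c,box):
    x0,y0,x1,y1=box; im=c["pixels"].astype(int); B,G,Rr=im[...,0],im[...,1],im[...,2]
    m=((Rr-G>12)&(Rr<110)&(G<45)).astype(np.uint8); k=np.zeros_like(m);k[y0:y1,x0:x1]=1;m*=k
    cs,_=cv2.findContours(m,cv2.RETR_EXTERNAL,cv2.CHAIN_APPROX_NONE);q=max(cs,key=cv2.contourArea)
    P=np.array([ray(c,u,v,.072)[:2] for u,v in q[:,0]],np.float32); return cv2.minAreaRect(P)
E
python3 - <<'E'
from h import *
d=pickle.load(open("s.pkl","rb"))
for n,b in(("top",(235,170,320,270)),("side",(215,180,345,280))): print(n,slab(d[n],b))
c=d["top"]; im=c["pixels"].astype(int)
m=((im[...,2]>150)&(im[...,1]>110)&(im[...,2]-im[...,0]>40)).astype(np.uint8)
for n,s in(("top",(215,180,340,260)),("side",(220,180,350,290))):
    c=d[n]; im=c["pixels"][s[1]:s[3],s[0]:s[2]]
    cv2.imwrite(f"pics/{n}crop.png",cv2.resize(im,None,fx=5,fy=5,interpolation=cv2.INTER_CUBIC))
E
```

```text
top ((0.5522017478942871, 0.07801122963428497), (0.19704435765743256, 0.1633378267288208), 5.293601989746094)
side ((0.5522257685661316, 0.07910127937793732), (0.19855208694934845, 0.16243650019168854), 5.3080668449401855)
```

View pics/topcrop.png

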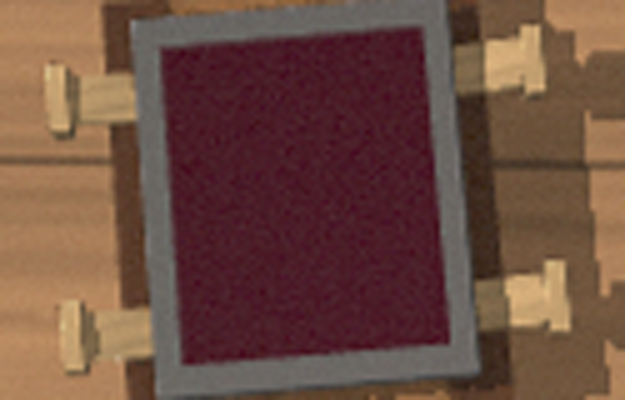

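View pics/sidecrop.png

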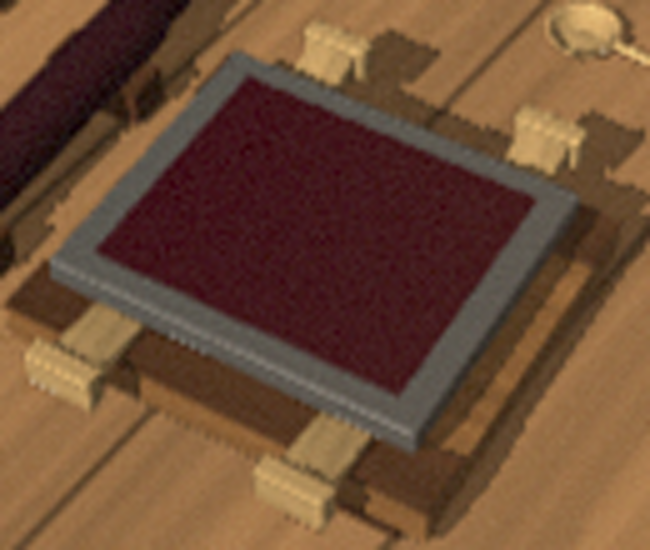

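The two views agree: the slab centre is at (0.552, 0.0785), yaw about +5.3°, and the maroon inset size is plausible. The crops show all four heads standing off the stand. Next I'll compute the corner points and check the predicted heads against the image.

```bash
python3 - <<'E'
from h import *
d=pickle.load(open("s.pkl","rb"))
a=np.radians(5.3); C=np.array([.5522,.0786]); Rz=np.array([[np.cos(a),-np.sin(a)],[np.sin(a),np.cos(a)]])
W=lambda x,y,z:np.r_[C+Rz@[x,y],z]
for nm,sx,sy in(("NL",-1,1),("NR",-1,-1),("FL",1,1),("FR",1,-1)):
    print(nm,"corner",W(sx*.095,sy*.075,.072).round(4),"head",W(sx*.075,sy*.158,.05).round(4))
    p=W(sx*.075,sy*.151,.062)
    t=(proj(d["top"],p)-[215,180])*5; s=(proj(d["side"],p)-[220,180])*5
    print("  headtop crop px",t.round(),s.round(), "slabcorner",((proj(d["top"],W(sx*.12,sy*.1,.072))-[215,180])*5).round())
E
```

```text
NL corner [0.4507 0.1445 0.072 ] head [0.4629 0.229  0.05  ]
  headtop crop px [ 67. 335.] [290. 476.] slabcorner [153. 400.]
NR corner [ 0.4645 -0.0049  0.072 ] head [ 0.4921 -0.0857  0.05  ]
  headtop crop px [554. 294.] [550. 120.] slabcorner [479. 372.]
FL corner [0.6399 0.1621 0.072 ] head [0.6123 0.2429 0.05  ]
  headtop crop px [52. 97.] [ 58. 360.] slabcorner [126.  17.]
FR corner [0.6537 0.0127 0.072 ] head [ 0.6415 -0.0718  0.05  ]
  headtop crop px [531.  57.] [338.  32.] slabcorner [444.  -9.]
```

Request:
{"fn": "step_arm", "kwargs": {"commands": [0, 0, -0.02, 0, 0, 5, 0, 0, -0.02, 0, 0, 10, 0, 0, -0.02, 0, 0, 15, 0, 0, -0.02, 0, 0, 19, 0, 0, -0.02, 0, 0, 19, 0, 0, -0.02, 0, 0, 19, 0, 0, -0.02, 0, 0, 19, 0, 0, -0.02, 0, 0, 19, 0, 0, -0.02, 0, 0, 19, 0, 0, -0.02, 0, 0, 19], "jaw": 0}}

```text
t: 1.1
tcp_pos: [0.2571, -0.5697, 0.2513]
tool_rot: [0.999, 0.046, 0.0, -0.0]
force: [0.3, 0.4, 0.8]
finger_gap: -0.007
gripper_force: 0.0
```

Request:
{"fn": "step_arm", "kwargs": {"commands": [0.022, -0.045, 0, 0, 0, 0, 0.043, -0.09, 0, 0, 0, 0, 0.065, -0.135, 0, 0, 0, 0, 0.086, -0.18, 0, 0, 0, 0, 0.107, -0.225, 0, 0, 0, 0, 0.129, -0.27, 0, 0, 0, 0, 0.15, -0.315, 0, 0, 0, 0, 0.172, -0.36, 0, 0, 0, 0, 0.193, -0.405, 0, 0, 0, 0, 0.214, -0.45, 0, 0, 0, 0]}}

```text
t: 2.1
tcp_pos: [0.4293, -0.1001, 0.2517]
tool_rot: [0.999, 0.046, 0.001, 0.0]
force: [1.5, 0.2, -0.9]
finger_gap: -0.0
gripper_force: 0.0
```

Request:
{"fn": "step_arm", "kwargs": {"commands": [0.02, -0.04, 0, 0, 0, 0, 0.045, -0.093, 0, 0, 0, 0, 0.045, -0.093, 0.03, 0, 0, 0, 0.045, -0.093, 0.06, 0, 0, 0, 0.045, -0.093, 0.09, 0, 0, 0, 0.045, -0.093, 0.12, 0, 0, 0, 0.045, -0.093, 0.14, 0, 0, 0, 0.045, -0.093, 0.155, 0, 0, 0, 0.045, -0.093, 0.16, 0, 0, 0, 0.045, -0.093, 0.16, 0, 0, 0]}}

```text
t: 3.1
tcp_pos: [0.4649, -0.0051, 0.091]
tool_rot: [0.999, 0.046, -0.0, -0.0]
force: [-0.5, 1.1, 0.5]
finger_gap: 0.004
gripper_force: 0.0
```

Request:
{"fn": "step_arm", "kwargs": {"commands": [0, 0, 0.008, 0, 0, 0, 0, 0, 0.014, 0, 0, 0, 0, 0, 0.016, 0, 0, 0, 0, 0, 0.017, 0, 0, 0, 0, 0, 0.018, 0, 0, 0, 0, 0, 0.019, 0, 0, 0, 0, 0, 0.0195, 0, 0, 0, 0, 0, 0.02, 0, 0, 0, 0, 0, 0.02, 0, 0, 0, 0, 0, 0.02, 0, 0, 0]}}

```text
t: 4.1
tcp_pos: [0.465, -0.0051, 0.072]
tool_rot: [0.999, 0.046, 0.0, 0.0]
force: [-1.4, 0.4, 5.9]
finger_gap: -0.003
gripper_force: 3.3
```

Request:
{"fn": "step_arm", "kwargs": {"commands": [0, 0, 0.0005, 0, 0, 0, 0, 0, 0.001, 0, 0, 0, 0, 0, 0.001, 0, 0, 0, 0, 0, 0.0015, 0, 0, 0, 0, 0, 0.0015, 0, 0, 0, 0, 0, 0.0015, 0, 0, 0, 0, 0, 0.0015, 0, 0, 0, 0, 0, 0.0015, 0, 0, 0, 0, 0, 0.0015, 0, 0, 0, 0, 0, 0.0015, 0, 0, 0]}}

```text
t: 5.1
tcp_pos: [0.4651, -0.0052, 0.0719]
tool_rot: [0.999, 0.046, 0.001, 0.0]
force: [-4.1, 0.8, 20.2]
finger_gap: -0.0
gripper_force: 10.4
```

NR is firm (20 N, no give). Next is NL.

Request:
{"fn": "step_arm", "kwargs": {"commands": [0, 0, -0.01, 0, 0, 0, 0, 0, -0.022, 0, 0, 0, 0, -0.04, -0.022, 0, 0, 0, 0, -0.08, -0.022, 0, 0, 0, 0, -0.12, -0.022, 0, 0, 0, 0, -0.15, -0.022, 0, 0, 0, 0, -0.15, -0.018, 0, 0, 0, 0, -0.15, -0.01, 0, 0, 0, 0, -0.15, -0.005, 0, 0, 0, 0, -0.15, -0.005, 0, 0, 0]}}

```text
t: 6.1
tcp_pos: [0.4507, 0.1431, 0.0739]
tool_rot: [0.999, 0.045, -0.001, 0.0]
force: [-0.2, 0.2, -0.0]
finger_gap: -0.0
gripper_force: 0.0
```

Request:
{"fn": "step_arm", "kwargs": {"commands": [0, 0, 0.001, 0, 0, 0, 0, 0, 0.002, 0, 0, 0, 0, 0, 0.003, 0, 0, 0, 0, 0, 0.004, 0, 0, 0, 0, 0, 0.0045, 0, 0, 0, 0, 0, 0.005, 0, 0, 0, 0, 0, 0.0055, 0, 0, 0, 0, 0, 0.0055, 0, 0, 0, 0, 0, 0.0055, 0, 0, 0, 0, 0, 0.0055, 0, 0, 0]}}

```text
t: 7.1
tcp_pos: [0.4511, 0.1442, 0.0694]
tool_rot: [0.999, 0.046, -0.0, 0.0]
force: [0.0, -2.2, 2.3]
finger_gap: 0.002
gripper_force: 1.6
```

Request:
{"fn": "step_arm", "kwargs": {"commands": [0, 0, 0.0005, 0, 0, 0, 0, 0, 0.001, 0, 0, 0, 0, 0, 0.0015, 0, 0, 0, 0, 0, 0.002, 0, 0, 0, 0, 0, 0.0025, 0, 0, 0, 0, 0, 0.003, 0, 0, 0, 0, 0, 0.003, 0, 0, 0, 0, 0, 0.003, 0, 0, 0, 0, 0, 0.003, 0, 0, 0, 0, 0, 0.003, 0, 0, 0]}}

```text
t: 8.1
tcp_pos: [0.451, 0.1443, 0.0677]
tool_rot: [0.999, 0.046, 0.0, -0.0]
force: [-3.9, -1.5, 17.3]
finger_gap: -0.001
gripper_force: 8.6
```

NL gives 4.2 mm, so it is the loose corner. Now release and move outside its wedge head.

Request:
{"fn": "step_arm", "kwargs": {"commands": [0, 0, -0.005, 0, 0, 0, 0, 0, -0.02, 0, 0, 0, 0, 0, -0.04, 0, 0, 0, 0.005, -0.03, -0.04, 0, 0, 0, 0.01, -0.06, -0.04, 0, 0, 0, 0.015, -0.09, -0.04, 0, 0, 0, 0.02, -0.118, -0.04, 0, 0, 0, 0.02, -0.118, -0.04, 0, 0, 0, 0.02, -0.118, -0.03, 0, 0, 0, 0.02, -0.118, -0.03, 0, 0, 0]}}

```text
t: 9.1
tcp_pos: [0.4587, 0.2625, 0.0947]
tool_rot: [0.999, 0.046, -0.002, 0.001]
force: [-0.3, -0.4, -0.2]
finger_gap: 0.002
gripper_force: 0.0
```

Request:
{"fn": "step_arm", "kwargs": {"commands": [0, 0, 0.01, 0, 0, 0, 0, 0, 0.02, 0, 0, 0, 0, 0, 0.03, 0, 0, 0, 0, 0, 0.04, 0, 0, 0, 0, 0, 0.05, 0, 0, 0, 0, 0, 0.053, 0, 0, 0, 0, 0, 0.053, 0, 0, 0, 0, 0, 0.053, 0, 0, 0, 0, 0, 0.053, 0, 0, 0, 0, 0, 0.053, 0, 0, 0]}}

```text
t: 10.1
tcp_pos: [0.4605, 0.2637, 0.0437]
tool_rot: [0.999, 0.046, 0.0, -0.0]
force: [0.3, 0.3, 0.3]
finger_gap: 0.002
gripper_force: 0.0
```

```bash
python3 - <<'E'
from station import manip
from h import *
c=manip.snapshot("side");cv2.imwrite("pics/s2.png",cv2.resize(c["pixels"][180:330,200:360],None,fx=4,fy=4,interpolation=cv2.INTER_CUBIC))
E
```

```text
(no output)
```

View pics/s2.png

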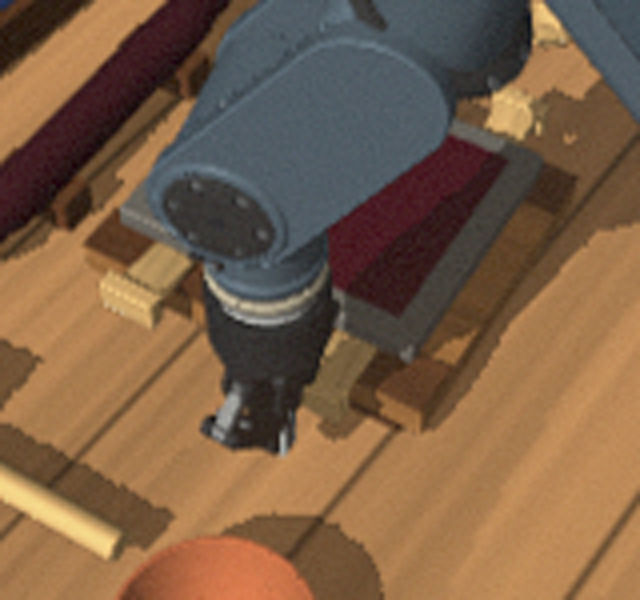

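The fingers (crop about (255,435)) stand outside the near left head and clear of the bowl. Now push in along tool +y.

Request:
{"fn": "step_arm", "kwargs": {"commands": [0, 0.004, 0, 0, 0, 0, 0, 0.008, 0, 0, 0, 0, 0, 0.012, 0, 0, 0, 0, 0, 0.015, 0, 0, 0, 0, 0, 0.018, 0, 0, 0, 0, 0, 0.02, 0, 0, 0, 0, 0, 0.022, 0, 0, 0, 0, 0, 0.024, 0, 0, 0, 0, 0, 0.026, 0, 0, 0, 0, 0, 0.028, 0, 0, 0]}}

```text
validation failed for argument at $.co...
```

Request:
{"fn": "step_arm", "kwargs": {"commands": [0, 0.0015, 0, 0, 0, 0, 0, 0.003, 0, 0, 0, 0, 0, 0.0045, 0, 0, 0, 0, 0, 0.006, 0, 0, 0, 0, 0, 0.0075, 0, 0, 0, 0, 0, 0.009, 0, 0, 0, 0, 0, 0.01, 0, 0, 0, 0, 0, 0.011, 0, 0, 0, 0, 0, 0.011, 0, 0, 0, 0, 0, 0.011, 0, 0, 0]}}

```text
validation failed for argument at $.co...
```

Both moves were refused by validation. I'll check that nothing has moved, then retry.

```bash
python3 -c "
from station import manip
s=manip.sense();print(s['t'],s['tcp_pos'],s['force'])"
```

```text
10.15 [0.46047983 0.26369013 0.04373463] [0.0944437  0.79611381 1.13716471]
```

Request:
{"fn": "step_arm", "kwargs": {"commands": [0.0, 0.004, 0.0, 0.0, 0.0, 0.0, 0.0, 0.008, 0.0, 0.0, 0.0, 0.0, 0.0, 0.012, 0.0, 0.0, 0.0, 0.0, 0.0, 0.015, 0.0, 0.0, 0.0, 0.0, 0.0, 0.018, 0.0, 0.0, 0.0, 0.0, 0.0, 0.02, 0.0, 0.0, 0.0, 0.0, 0.0, 0.022, 0.0, 0.0, 0.0, 0.0, 0.0, 0.024, 0.0, 0.0, 0.0, 0.0, 0.0, 0.026, 0.0, 0.0, 0.0, 0.0, 0.0, 0.028, 0.0, 0.0, 0.0, 0.0]}}

```text
t: 11.15
tcp_pos: [0.4628, 0.2359, 0.0434]
tool_rot: [0.999, 0.046, 0.0, -0.0]
force: [-0.6, 2.4, 0.6]
finger_gap: 0.002
gripper_force: 1.3
```

The refused calls moved nothing and the retry worked: in contact at 2.4 N and sliding. Continue to home.

Request:
{"fn": "step_arm", "kwargs": {"commands": [0.0, 0.0015, 0.0, 0.0, 0.0, 0.0, 0.0, 0.003, 0.0, 0.0, 0.0, 0.0, 0.0, 0.0045, 0.0, 0.0, 0.0, 0.0, 0.0, 0.006, 0.0, 0.0, 0.0, 0.0, 0.0, 0.0075, 0.0, 0.0, 0.0, 0.0, 0.0, 0.009, 0.0, 0.0, 0.0, 0.0, 0.0, 0.01, 0.0, 0.0, 0.0, 0.0, 0.0, 0.011, 0.0, 0.0, 0.0, 0.0, 0.0, 0.011, 0.0, 0.0, 0.0, 0.0, 0.0, 0.011, 0.0, 0.0, 0.0, 0.0]}}

```text
t: 12.15
tcp_pos: [0.4638, 0.2245, 0.0433]
tool_rot: [0.999, 0.046, -0.0, 0.0]
force: [-0.4, 1.4, 0.4]
finger_gap: -0.002
gripper_force: 0.6
```

Stand y is now about 0.153 and the expected home is about 0.148–0.15. Go on until the force rises.

Request:
{"fn": "step_arm", "kwargs": {"commands": [0.0, 0.001, 0.0, 0.0, 0.0, 0.0, 0.0, 0.002, 0.0, 0.0, 0.0, 0.0, 0.0, 0.003, 0.0, 0.0, 0.0, 0.0, 0.0, 0.004, 0.0, 0.0, 0.0, 0.0, 0.0, 0.005, 0.0, 0.0, 0.0, 0.0, 0.0, 0.006, 0.0, 0.0, 0.0, 0.0, 0.0, 0.006, 0.0, 0.0, 0.0, 0.0, 0.0, 0.006, 0.0, 0.0, 0.0, 0.0, 0.0, 0.006, 0.0, 0.0, 0.0, 0.0, 0.0, 0.006, 0.0, 0.0, 0.0, 0.0]}}

```text
t: 13.15
tcp_pos: [0.4643, 0.2191, 0.0433]
tool_rot: [0.999, 0.046, 0.0, -0.0]
force: [-0.7, 3.9, -0.6]
finger_gap: -0.001
gripper_force: 2.6
```

Request:
{"fn": "step_arm", "kwargs": {"commands": [0.0, 0.001, 0.0, 0.0, 0.0, 0.0, 0.0, 0.0015, 0.0, 0.0, 0.0, 0.0, 0.0, 0.002, 0.0, 0.0, 0.0, 0.0, 0.0, 0.0025, 0.0, 0.0, 0.0, 0.0, 0.0, 0.003, 0.0, 0.0, 0.0, 0.0, 0.0, 0.0035, 0.0, 0.0, 0.0, 0.0, 0.0, 0.004, 0.0, 0.0, 0.0, 0.0, 0.0, 0.004, 0.0, 0.0, 0.0, 0.0, 0.0, 0.004, 0.0, 0.0, 0.0, 0.0, 0.0, 0.004, 0.0, 0.0, 0.0, 0.0]}}

```text
t: 14.15
tcp_pos: [0.4646, 0.2183, 0.0435]
tool_rot: [0.999, 0.045, 0.001, -0.003]
force: [-2.0, 20.6, 1.0]
finger_gap: 0.001
gripper_force: 9.9
```

It has hit a hard stop at the expected home position (20 N). Retreat outward, then up.

Request:
{"fn": "step_arm", "kwargs": {"commands": [0.0, -0.005, 0.0, 0.0, 0.0, 0.0, 0.0, -0.015, 0.0, 0.0, 0.0, 0.0, 0.0, -0.025, 0.0, 0.0, 0.0, 0.0, 0.0, -0.03, 0.0, 0.0, 0.0, 0.0, 0.0, -0.03, -0.03, 0.0, 0.0, 0.0, 0.0, -0.03, -0.07, 0.0, 0.0, 0.0, 0.0, -0.03, -0.11, 0.0, 0.0, 0.0, 0.0, -0.03, -0.15, 0.0, 0.0, 0.0, 0.0, -0.03, -0.19, 0.0, 0.0, 0.0, 0.0, -0.03, -0.22, 0.0, 0.0, 0.0]}}

```text
t: 15.15
tcp_pos: [0.4623, 0.2447, 0.266]
tool_rot: [0.999, 0.046, 0.001, -0.0]
force: [-0.1, 0.4, 0.5]
finger_gap: 0.001
gripper_force: 0.0
```

Request:
{"fn": "step_arm", "kwargs": {"commands": [-0.01, -0.04, 0.0, 0.0, 0.0, 0.0, -0.02, -0.08, 0.0, 0.0, 0.0, 0.0, -0.03, -0.12, 0.0, 0.0, 0.0, 0.0, -0.04, -0.16, 0.0, 0.0, 0.0, 0.0, -0.05, -0.2, 0.0, 0.0, 0.0, 0.0, -0.06, -0.23, 0.0, 0.0, 0.0, 0.0, -0.06, -0.25, 0.0, 0.0, 0.0, 0.0, -0.06, -0.25, 0.0, 0.0, 0.0, 0.0, -0.06, -0.25, 0.0, 0.0, 0.0, 0.0, -0.06, -0.25, 0.0, 0.0, 0.0, 0.0]}}

```text
t: 16.15
tcp_pos: [0.3793, 0.4868, 0.2631]
tool_rot: [0.999, 0.046, -0.0, 0.001]
force: [-0.2, -0.3, 0.1]
finger_gap: -0.002
gripper_force: 0.0
```

```bash
python3 - <<'E'
from station import manip
from h import *
c=manip.snapshot("side");t=manip.snapshot("top")
cv2.imwrite("pics/s3.png",np.hstack([cv2.resize(x,(390,480),interpolation=cv2.INTER_CUBIC) for x in (c["pixels"][170:300,215:355],t["pixels"][170:280,215:340])]))
print(slab(t,(235,170,320,270)),manip.sense()["t"],manip.sense()["force"])
E
```

```text
((0.5523452758789062, 0.07798825204372406), (0.19738315045833588, 0.1633489429950714), 5.334436416625977) 16.25 [-0.5393549   0.21041882  0.57233823]
```

View pics/s3.png

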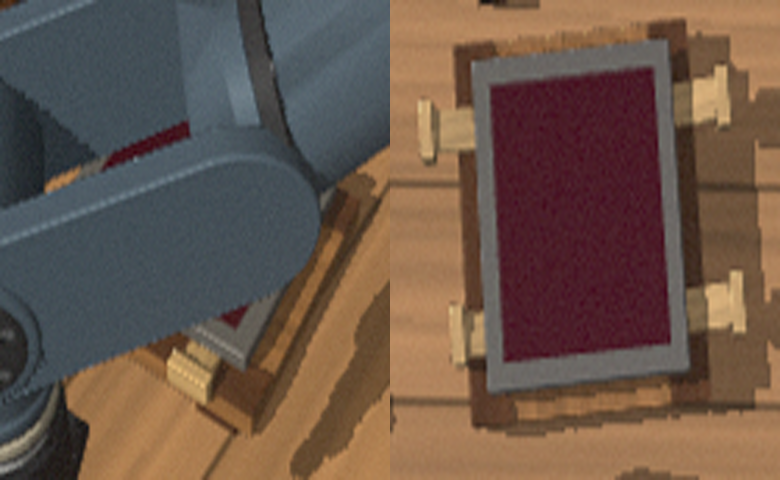

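The near left head (top crop about (458,335), side crop about (190,370)) lies flat against the stand. The slab is unmoved and the other three heads still stand off. Handing in.

```bash
python3 -c "
from station import manip
print(manip.sign_off())"
```

```text
the job is handed in; nothing more can be done
None
```

The near left corner was the loose one (it gave about 4 mm; the near right was firm), so I pressed its wedge in to a hard stop, head flat against the stand, with the slab unmoved, and handed the job in at about 16 s; no verdict came back, and I did not press the two far corners.

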